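# Stop the bearing press and put its guard arm up

### The arm

A 6-joint arm with a two-finger parallel gripper is mounted at the origin on the work surface. World frame = base frame: x ahead of the robot, y to its left, z up, the work surface at z = 0. Lengths are in m, angles in rad, forces in N, time in s.
With the tool pointing down it reaches from about 0.25 to 0.775 m from the base axis. Payload 4 kg.
Tool frame: the origin (TCP) lies at the centre of the arm's flange, where the gripper is bolted on; the fingertips stand ahead of it and the grasp point (between the pads) lies 180 mm ahead of it (robot.tcp_to_tips is the z of the fingertips in the tool frame, in m); z points along the fingers, y is the direction in which the jaws open and shut (so a half turn about z gives the same grasp; the last joint's range is limited). The gripper opens to 94 mm and grips with 3 to 60 N. Pads are 16 mm wide; open, the fingers measure 119 mm over their backs; the gripper's body (75 mm by 177 mm) begins 78 mm behind the grasp point.
Start: joints at [-1.222, 0.087, 1.371, -0, 1.684, -0.103], TCP at [0.24, -0.495, 0.405] pointing down, gripper open.
Joint ranges: [-3.1, 3.1], [-0.76, 2.03], [0.27, 2.55], [-1.08, 4.22], [0.17, 2.65], [-2.57, 2.57]. Speed limits (rad/s): [2.79, 2.79, 3.14, 3.14, 3.14, 3.14].

### API

Orientations are given as [roll, pitch, yaw] about the fixed x, y, z axes, in that order (R = Rz(yaw) Ry(pitch) Rx(roll)).
In Python, from bench import robot gives the robot as it stands.
- The arm moves only by the tool move_arm, never from a script. Its argument "increments" is a list that holds one entry, the list of rows, each a list of 7 numbers: the opening, from 0 (shut) to 1 (fully open), then the shift along the tool's x, y, z as a fraction of full scale, then the turn, a rotation vector about the tool's x, y, z as a fraction of full scale. In form: [[[jaw, dx, dy, dz, rx, ry, rz], ...]]. A call has 1 to 8 rows; each row is the pose to reach, as a shift and turn from the pose commanded when the call began, along the tool's axes at that moment; what a row does not reach only later rows make up. Full scale, the value 1, is 0.1 m for a shift and pi/2 rad for a turn. A row lasts 1/12 s, in which the tool goes at most 41.7 mm and 7.16 degrees, less where a joint would pass 70% of its speed; a pose out of reach is approached as far as the arm can. A call with a number of a shift or a turn outside -1 to 1 is refused whole. A call with a gripper value outside its range is refused whole. The fingers move at their own pace and stop on an object; the grip force is fixed at half the most. Time passes only in rows, so rows that repeat a pose let the fingers close. It gives the time, the measured TCP pose, the force and the opening at its end, in the units of the state.
- robot.get_obs(): the state, without advancing time (a new reading comes with each control period).
- robot.snapshot(name): name is "scene" or "top" or "wrist"; returns (picture, depth): 384x512x3 uint8, red, green, blue; 384x512 float32, m along the optical axis (not along the pixel's ray), 0 where there is no reading.
- robot.camera_params(name): a dict with "mtx" (3x3 intrinsics, pixels), "R" (3x3) and "t" (3): a world point X has camera coordinates R X + t. Camera axes: x right, y down, z forward; pixel columns grow to the right and rows downward; lengths in m; the calibration is good to about 2 mm. A picture is of the moment at which its call begins: read the wrist's pose just before it. camera_params takes no time and is no camera call; for the wrist camera it gives the pose at the moment of the call.
- robot.close_job(): hands the job in, once; it reports no verdict.
The state is a dict: "time": time; "joint_positions": joint angles; "qvel": joint speeds; "joint_torque": joint torques, N m; "tool_pos": TCP position; "ee_rot": TCP orientation; "wrist_force": force on the tool from outside, world axes, zero at the start; "wrist_torque": the same for the moment, N m; "width": finger opening in m.
Only numpy, scipy, OpenCV 4.12 (cv2) and the standard library are available. Lean on these libraries where they do the work, as an engineer would, in place of code of your own. Each camera call takes 0.05 s, during which the arm holds its last target.

### The job

Press the red stop button of the bench press, then push the yellow-and-black counterweighted guard arm up past its balance point so that it stays fully raised by itself. Push the arm gently with the fingers and do not grip it; do not press the green start button, and leave the wheels, bottle, mug and screwdriver where they are.

Things in the scene. Friction and masses are not known exactly. Their poses are not given: they have to be found in the camera images.
- stop_top (a point): Centre of the top face of the RED stop button: round, 36 mm across, pointing up, in a small yellow housing on the table. It may stand on the robot's left or right. Sprung: goes 6 mm straight down, fully down at 5 N, and springs back up.
- stop (a joint): Travel of the red button in m: 0 up, 0.006 fully down. It counts as pressed beyond 0.004.
- start_top (a point): Centre of the top face of the GREEN start button, same shape in a grey housing, on the side opposite the red one. Not to be pressed.
- start (a joint): Travel of the green button in m: 0 up, 0.006 fully down.
- press: Green bench press, fixed. Origin on the table under the middle of the guard arm; x points back to the press column, y along the lowered arm from its free end to its pivot, z up. In mm: anvil centred at (130, 0), its top at z 60; head from x 100 back, z 240 to 310, 70 wide, air cylinder on it to z 370; foot plate from x -50 back, y within 80; guard post behind the arm at x 20 to 32, y 140.
- guard_pivot (a point): Pivot of the guard arm, on the arm's centre line, 120 mm above the table; fixed, axes as the press, pivot pin along x. A thin post (12 mm, pad 40 mm along x) carries the lowered arm 150 mm from the pivot towards the free end; from 215 mm outwards the space under the arm is open down to the foot plate (20 mm high) or table.
- guard_tip (a point): Centre of the end face at the free end of the guard arm: a straight yellow bar with black bands, 30 mm wide, 20 mm thick, end 270 mm from the pivot. It starts level, free end to the robot's right, and swings up in the upright plane across the front of the press. A dark steel counterweight disc (64 mm across, 30 thick) is centred 35 mm beyond and 40 mm above the pivot.
- guard (a joint): Angle of the guard arm in rad: 0 lowered and level, 1.45 at the raised stop (nearly upright). Balance point about 0.8: below it the arm falls back down, beyond it it carries on by itself, damped, to the raised stop within about 2 s. Lifting it at the free end takes about 1 N.
- wheel_work: Orange skateboard wheel, 54 mm across, 32 mm high, standing on the press's anvil (60 mm above the table); origin at the centre of its underside. Loose, to be left alone.
- wheel_white: White skateboard wheel, same size, loose on the table in front of the press; origin at the centre of its underside. To be left alone.
- wheel_blue: Blue skateboard wheel, same size, loose on the table in front of the press; origin at the centre of its underside. To be left alone.
- glue: Glue bottle, 48 mm across, 130 mm high, red cap, standing on the table; origin at the centre of its underside. To be left alone.
- mug: Blue mug, 80 mm across, 90 mm high; origin at the centre of its underside. To be left alone.
- driver: Screwdriver with red handle lying on the table. To be left alone.
There are look-alikes about, which are no part of the job. Of the things like the part that bears stop_top, leave any that is pink; of the rest the smaller one is meant.

How it is judged:
By the outcome, as a careful person would: the job done as asked, in the order asked, and still so for the second after the job is handed in, with the robot touching nothing.
It also fails if it takes over 58 s, if anything falls off the work surface, if the arm or the gripper's body presses on something with over 40 N, if the wrist force passes 120 N, or if a joint passes its speed limit or range.

## Working session

There is one attempt and no reset: what is moved stays moved. The work goes in short steps, Python scripts to look and compute and a tool call to move; the robot and the scene stay as the last step left them, time stands still between calls to the robot, and variables do not carry over. Pictures are saved under pics/ and viewed, and the job is handed in when it is done.

Besides the shell and the picture viewer there is one more tool, called after "Emit:" by a JSON object that holds its "api" and its "payload", one argument or row to a line. move_arm: Moves the arm, as the interface text tells. Its arguments: {"type":"object","properties":{"increments":{"type":"array","items":{"type":"array","items":{"type":"array","items":{"type":"number","minimum":-1,"maximum":1}}}}},"required":["increments"]}

```bash
mkdir -p pics; python3 - <<'E'
from bench import robot
import cv2, numpy as np
print(robot.get_obs(), robot.tcp_to_tips)
for n in ("scene","top"):
    p,d=robot.snapshot(n); c=robot.camera_params(n)
    np.savez(f"{n}.npz",p=p,d=d,**c)
    cv2.imwrite(f"pics/{n}.png",cv2.resize(p[:,:,::-1],(800,600)))
    print(n,c,(-c["R"].T@c["t"]))
E
```

```text
{'time': 0.0, 'joint_positions': array([-1.22211601e+00,  8.79285799e-02,  1.37223275e+00,  1.38724418e-07,
        1.68359343e+00, -1.03124694e-01]), 'qvel': array([ 0.00152633, -0.00036529,  0.00019165,  0.00320974,  0.00111772,
       -0.00038029]), 'joint_torque': array([ 1.08181721e-03, -3.40176201e+01, -3.02427399e+01,  7.19508086e-02,
        3.30517930e-02, -1.62570095e-04]), 'tool_pos': array([ 0.24006869, -0.49471247,  0.40352906]), 'ee_rot': array([-3.13944204e+00, -2.22709034e-04,  4.51804786e-01]), 'wrist_force': array([-0.14892331,  0.15508456,  0.89881637]), 'wrist_torque': array([ 0.02525905,  0.02532726, -0.02786463]), 'width': 0.09402333761641615} 0.1992
scene {'mtx': array([[396.18130976,   0.        , 256.5706262 ],
       [  0.        , 396.18130976, 192.94554806],
       [  0.        ,   0.        ,   1.        ]]), 'R': array([[-0.88481696,  0.4655869 ,  0.01810505],
       [ 0.27030171,  0.54456509, -0.79396842],
       [-0.37952067, -0.69762289, -0.60768936]]), 't': array([ 0.46395041, -0.09421306,  1.44631669])} [0.98488423 0.84427954 0.79570922]
top {'mtx': array([[495.37223816,   0.        , 258.13875492],
       [  0.        , 495.37223816, 194.91541159],
       [  0.        ,   0.        ,   1.        ]]), 'R': array([[ 0.04978491, -0.99874198,  0.00599341],
       [-0.9764596 , -0.04993343, -0.20984113],
       [ 0.20987642,  0.0045946 , -0.97771713]]), 't': array([0.00228067, 0.53095397, 1.49435187])} [0.20471234 0.02192421 1.57245573]
```

View pics/scene.png

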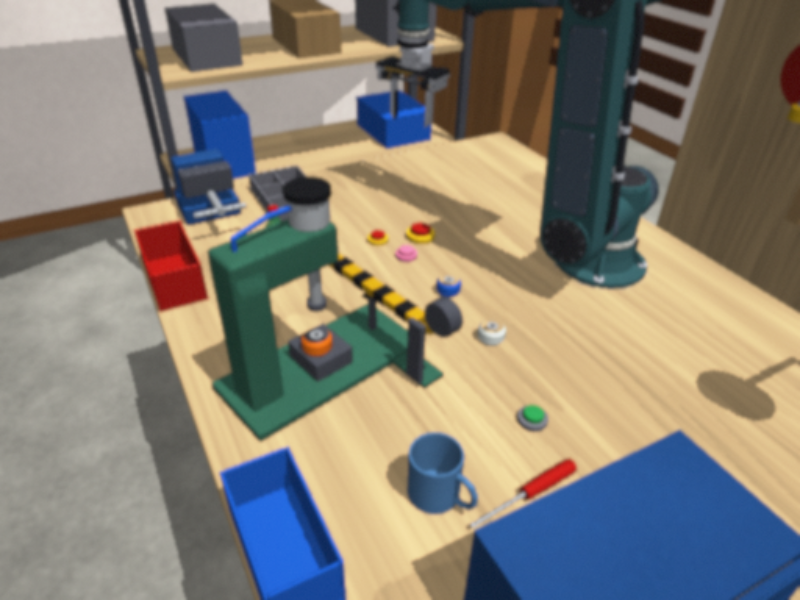

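View pics/top.png

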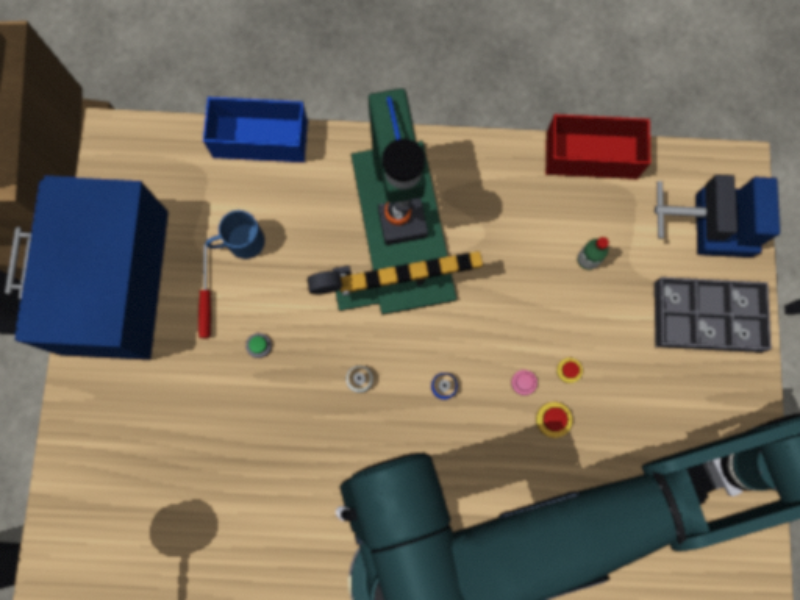

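The top view shows the small red button at about (570,370), the larger look-alike at (555,418) and a pink one at (524,382). The guard's free end is at (482,260), its pivot near (345,283), and the green button is at (258,345). Next I'll measure these.

```bash
cat > h.py <<'E'
import numpy as np,cv2
def load(n):
    z=np.load(n+".npz"); return {k:z[k] for k in z.files}
def pts(v,d=None):
    d=v["d"] if d is None else d
    r,c=np.indices(d.shape); K=v["mtx"]
    X=np.stack([(c-K[0,2])/K[0,0]*d,(r-K[1,2])/K[1,1]*d,d],-1)
    return (X-v["t"])@v["R"]
def ray(v,u,w,z):
    K=v["mtx"]; o=-v["R"].T@v["t"]; q=v["R"].T@np.array([(u-K[0,2])/K[0,0],(w-K[1,2])/K[1,1],1])
    return o+q*(z-o[2])/q[2]
E
python3 - <<'E'
from h import *
for n in("top","scene"):
    v=load(n);P=pts(v);hsv=cv2.cvtColor(v["p"],cv2.COLOR_RGB2HSV);H,S,V=[hsv[...,i].astype(int) for i in range(3)]
    for name,m in dict(red=((H<6)|(H>174))&(S>170)&(V>90),yellow=(H>18)&(H<32)&(S>170)&(V>110),green=(H>50)&(H<75)&(S>120)&(V>90),pink=(H>150)&(H<176)&(S>60)&(S<170)&(V>120)).items():
        k,l,st,ce=cv2.connectedComponentsWithStats(m.astype(np.uint8))
        for i in range(1,k):
            if st[i,4]<15: continue
            q=P[l==i]; q=q[np.isfinite(q).all(1)]
            print(n,name,st[i],ce[i].round(1),"med",np.median(q,0).round(3),"zmax",np.percentile(q[:,2],90).round(3),"ext",(q.max(0)-q.min(0)).round(3))
E
```

```text
top red [354  74  62  31 958] [383.   93.9] med [ 0.908 -0.372  0.006] zmax 0.089 ext [0.74  0.481 1.578]
top red [371  75  17   1  17] [379.  75.] med [ 0.941 -0.342  0.087] zmax 0.091 ext [0.004 0.05  0.012]
top red [392  76  15   1  15] [399.  76.] med [ 0.941 -0.406  0.086] zmax 0.091 ext [0.004 0.043 0.01 ]
top red [382 152   7   7  39] [385.2 155.2] med [ 0.657 -0.351  0.129] zmax 0.134 ext [0.019 0.018 0.018]
top red [127 186   7  30 191] [130.1 200.4] med [0.497 0.435 0.024] zmax 0.029 ext [0.343 0.434 1.579]
top red [361 232   9   9  66] [364.8 236.2] med [ 0.422 -0.313  0.022] zmax 0.025 ext [0.027 0.026 0.015]
top red [348 262  15  13 120] [355.3 266.8] med [ 0.323 -0.283  0.031] zmax 0.036 ext [0.038 0.043 0.02 ]
top yellow [301 162   7   9  49] [304.  166.1] med [ 0.61  -0.105  0.13 ] zmax 0.134 ext [0.025 0.019 0.017]
top yellow [281 165  12  10  96] [286.8 169.2] med [ 0.598 -0.054  0.13 ] zmax 0.134 ext [0.028 0.034 0.023]
top yellow [262 168  12  10  96] [267.5 172.7] med [0.584 0.004 0.13 ] zmax 0.134 ext [0.395 0.035 1.449]
top yellow [242 172  12  10  99] [247.7 1
[... 1427 characters left out ...]
-0.296  0.011] zmax 0.014 ext [0.043 0.035 0.014]
scene yellow [219 168  13  10  79] [224.3 172.7] med [ 0.609 -0.05   0.13 ] zmax 0.132 ext [0.028 0.041 0.017]
scene yellow [232 177  13  10  88] [237.5 181.7] med [0.594 0.007 0.13 ] zmax 0.132 ext [0.027 0.045 0.016]
scene yellow [245 187  14  11 101] [251.  191.4] med [0.581 0.067 0.13 ] zmax 0.132 ext [0.029 0.041 0.018]
scene yellow [260 197  12  10  77] [265.8 200.7] med [0.563 0.12  0.131] zmax 0.132 ext [0.029 0.044 0.018]
scene green [335 260  13  10  99] [341.  264.7] med [0.448 0.327 0.022] zmax 0.025 ext [0.029 0.029 0.012]
scene pink [254 157  13  10  97] [259.8 161.7] med [ 0.402 -0.208  0.015] zmax 0.023 ext [0.609 1.076 0.792]
```

```bash
cat >> h.py <<'E'
from scipy.spatial.transform import Rotation as Ro
def go(o,target,rpy=None):
    R=Ro.from_euler('xyz',o["ee_rot"]); d=R.inv().apply(np.array(target)-o["tool_pos"])/0.1
    print("shift frac",d.round(3), end=' ')
    if rpy is not None: print("turn frac",((R.inv()*Ro.from_euler('xyz',rpy)).as_rotvec()/(np.pi/2)).round(3),end='')
    print()
E
python3 - <<'E'
from h import *
from bench import robot
v=load("top");s=load("scene")
print("small red",ray(v,364.8,236.2,.025).round(4),ray(s,241.4,149.4,.025).round(4))
print("green",ray(v,164.5,220.1,.025).round(4),ray(s,341,264.7,.025).round(4))
print("tip", ray(v,308,165,.13).round(4))
for a in [(286.8,169.2),(267.5,172.7),(247.7,176.4),(228.4,180.2)]: print(ray(v,*a,.13).round(4))
for a in [(224.3,172.7),(237.5,181.7),(251,191.4)]: print('s',ray(s,*a,.13).round(4))
q=v["p"][150:195,215:320]; cv2.imwrite("pics/arm.png",cv2.resize(q[:,:,::-1],None,fx=7,fy=7,interpolation=0))
go(robot.get_obs(),[.425,-.308,.25],[np.pi,0,0])
E
```

```text
small red [ 0.4215 -0.3122  0.025 ] [ 0.4298 -0.3024  0.025 ]
green [0.4406 0.3204 0.025 ] [0.4497 0.3291 0.025 ]
tip [ 0.6143 -0.117   0.13  ]
[ 0.5979 -0.0536  0.13  ]
[0.584 0.004 0.13 ]
[0.5695 0.0628 0.13  ]
[0.5548 0.1199 0.13  ]
s [ 0.6087 -0.0495  0.13  ]
s [0.5934 0.0088 0.13  ]
s [0.5797 0.0669 0.13  ]
shift frac [ 2.479 -0.87   1.539] turn frac [-0.001  0.     0.288]
```

View pics/arm.png

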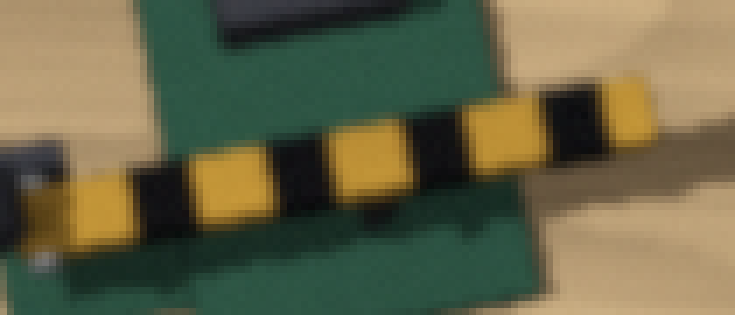

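Emit:
{"api": "move_arm", "payload": {
  "increments": [
    [[0,0.4,-0.15,0.2,0,0,0.07],[0,0.8,-0.3,0.4,0,0,0.14],[0,1,-0.35,0.5,0,0,0.21],[0,1,-0.35,0.5,0,0,0.29],[0,1,-0.35,0.5,0,0,0.29]]
  ]
}}

```text
time: 0.52
tool_pos: [0.3157, -0.4182, 0.3528]
ee_rot: [-3.139, 0.002, -0.003]
wrist_force: [-1.1, -0.2, 0.1]
width: 0.064
```

```bash
cat > st.py <<'E'
from h import *
from bench import robot
import sys,json
o=robot.get_obs()
print(o["time"],"pos",o["tool_pos"].round(4),"rot",o["ee_rot"].round(3),"F",o["wrist_force"].round(2),"w",round(o["width"],3),"q",o["joint_positions"].round(4))
open("log.txt","a").write(json.dumps([list(o["joint_positions"]),list(o["tool_pos"]),list(o["ee_rot"])])+"\n")
a=[eval(x) for x in sys.argv[1:]]
if a: go(o,*a)
E
python3 st.py '[.425,-.308,.25]' '[3.1416,0,0]'
```

```text
0.5167 pos [ 0.3157 -0.4182  0.3528] rot [-3.139e+00  2.000e-03 -3.000e-03] F [-1.09 -0.24  0.09] w 0.064 q [-1.0324e+00  4.6500e-02  1.5166e+00 -1.0000e-04  1.5820e+00  5.4120e-01]
shift frac [ 1.092 -1.102  1.029] turn frac [-0.002  0.001 -0.002]
```

Emit:
{"api": "move_arm", "payload": {
  "increments": [
    [[0,0.35,-0.35,0.3,0,0,0],[0,0.7,-0.7,0.6,0,0,0],[0,1,-1,0.9,0,0,0],[0,1,-1,0.9,0,0,0],[0,1,-1,0.9,0,0,0]]
  ]
}}

```text
time: 0.93
tool_pos: [0.4165, -0.3161, 0.2598]
ee_rot: [-3.134, 0.005, 0.004]
wrist_force: [-1.4, 0.1, -1.1]
width: 0.0306
```

```bash
python3 st.py '[.425,-.308,.235]' '[3.1416,0,0]'
python3 - <<'E'
from h import *
from bench import robot
c=robot.camera_params("wrist");p,d=robot.snapshot("wrist"); np.savez("w1.npz",p=p,d=d,**c)
cv2.imwrite("pics/w1.png",cv2.resize(p[:,:,::-1],(800,600)))
E
```

```text
0.9333 pos [ 0.4165 -0.3161  0.2598] rot [-3.134  0.005  0.004] F [-1.36  0.12 -1.12] w 0.031 q [-0.7585  0.1053  1.6441  0.0027  1.401   0.808 ]
shift frac [ 0.086 -0.079  0.248] turn frac [-0.005  0.003  0.002]
```

View pics/w1.png

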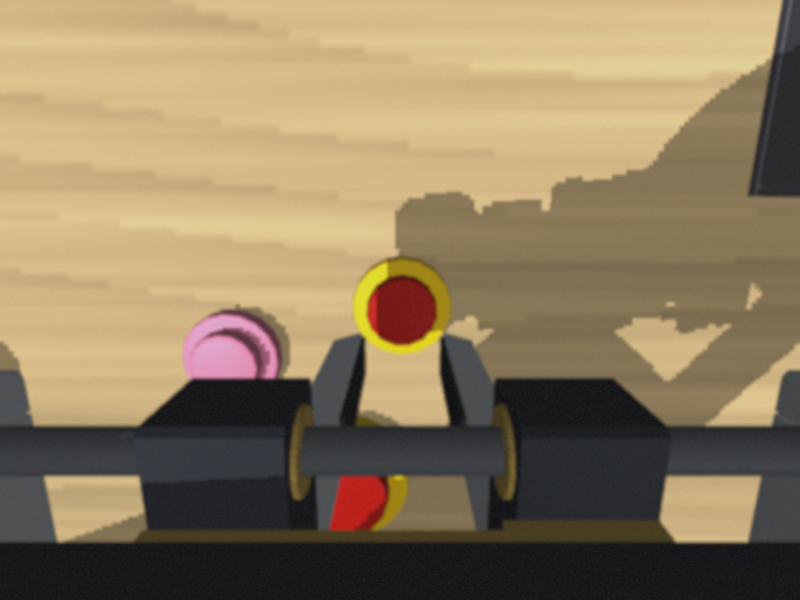

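The wrist view shows the small red button at (402,310), centred between the fingers' columns and a little ahead of the fingertips. The big red one is behind at about (365,490), and the pink one is to the left.

```bash
python3 - <<'E'
from h import *
v=load("w1");P=pts(v);hsv=cv2.cvtColor(v["p"],cv2.COLOR_RGB2HSV);H,S,V=[hsv[...,i].astype(int) for i in range(3)]
m=(((H<6)|(H>174))&(S>170)&(V>70)).astype(np.uint8)
k,l,st,ce=cv2.connectedComponentsWithStats(m)
for i in range(1,k):
    if st[i,4]>50:
        q=P[l==i];print(st[i],ce[i],np.median(q,0).round(4),(np.percentile(q,98,0)-np.percentile(q,2,0)).round(4), ray(v,*ce[i],.025).round(4))
print(-v["R"].T@v["t"])
E
```

```text
[ 236  178   42   41 1366] [256.7510981  198.09224012] [ 0.4254 -0.313   0.021 ] [0.0294 0.0293 0.0032] [ 0.4264 -0.3129  0.025 ]
[ 212  305   36   35 1012] [229.50790514 321.3083004 ] [ 0.3217 -0.2905  0.0294] [0.031  0.0268 0.0033] [ 0.3182 -0.2902  0.025 ]
[ 0.48331364 -0.31509894  0.23851323]
```

Emit:
{"api": "move_arm", "payload": {
  "increments": [
    [[0,0.09,-0.03,0.1,0,0,0],[0,0.09,-0.03,0.2,0,0,0],[0,0.09,-0.03,0.28,0,0,0],[0,0.09,-0.03,0.28,0,0,0],[0,0.09,-0.03,0.28,0,0,0],[0,0.09,-0.03,0.28,0,0,0]]
  ]
}}

```text
time: 1.48
tool_pos: [0.4238, -0.3178, 0.2371]
ee_rot: [3.141, -0.0, -0.005]
wrist_force: [0.3, -0.3, -0.2]
width: 0.0005
```

```bash
python3 st.py '[.4254,-.313,.2150]' '[3.1416,0,0]'
```

```text
1.4833 pos [ 0.4238 -0.3178  0.2371] rot [ 3.141 -0.    -0.005] F [ 0.32 -0.29 -0.21] w 0.0 q [-7.5040e-01  1.3740e-01  1.6566e+00 -1.0000e-04  1.3468e+00  8.2520e-01]
shift frac [ 0.015 -0.048  0.221] turn frac [ 0.    -0.    -0.003]
```

Emit:
{"api": "move_arm", "payload": {
  "increments": [
    [[0,0,-0.04,0.08,0,0,0],[0,0,-0.04,0.12,0,0,0],[0,0,-0.04,0.15,0,0,0],[0,0,-0.04,0.17,0,0,0],[0,0,-0.04,0.17,0,0,0],[0,0,-0.04,0.17,0,0,0]]
  ]
}}

```text
time: 1.98
tool_pos: [0.4241, -0.3129, 0.2198]
ee_rot: [-3.141, 0.001, -0.004]
wrist_force: [-1.8, 1.3, 1.9]
width: 0.0002
```

```bash
python3 st.py
```

```text
1.9833 pos [ 0.4241 -0.3129  0.2198] rot [-3.141e+00  1.000e-03 -4.000e-03] F [-1.77  1.32  1.95] w 0.0 q [-7.4330e-01  1.4940e-01  1.6805e+00 -1.0000e-04  1.3127e+00  8.3110e-01]
```

Contact is probably starting, so I'll go down further in small steps.

Emit:
{"api": "move_arm", "payload": {
  "increments": [
    [[0,0,0,0.03,0,0,0],[0,0,0,0.05,0,0,0],[0,0,0,0.05,0,0,0],[0,0,0,0.05,0,0,0]]
  ]
}}

```text
time: 2.32
tool_pos: [0.4243, -0.3131, 0.2155]
ee_rot: [3.141, -0.001, -0.004]
wrist_force: [-1.6, 1.7, 5.6]
width: 0.0008
```

```bash
python3 st.py
```

```text
2.3167 pos [ 0.4243 -0.3131  0.2155] rot [ 3.141e+00 -1.000e-03 -4.000e-03] F [-1.64  1.66  5.58] w 0.001 q [-0.7433  0.154   1.6846  0.      1.3023  0.8312]
```

Emit:
{"api": "move_arm", "payload": {
  "increments": [
    [[0,0,0,0.02,0,0,0],[0,0,0,0.03,0,0,0],[0,0,0,0.03,0,0,0],[0,0,0,0.03,0,0,0]]
  ]
}}

```text
time: 2.65
tool_pos: [0.4244, -0.3132, 0.2152]
ee_rot: [3.141, -0.001, -0.004]
wrist_force: [-5.9, 4.5, 17.9]
width: 0.0005
```

```bash
python3 st.py
```

```text
2.65 pos [ 0.4244 -0.3132  0.2152] rot [ 3.141e+00 -1.000e-03 -4.000e-03] F [-5.88  4.47 17.86] w 0.001 q [-7.4320e-01  1.5430e-01  1.6849e+00 -1.0000e-04  1.3012e+00  8.3120e-01]
```

The button bottomed out: force went to 18 N with no further travel, and the tip is at z≈0.016. Now I'll lift off.

Emit:
{"api": "move_arm", "payload": {
  "increments": [
    [[0,0,0,-0.2,0,0,0],[0,0,0,-0.5,0,0,0],[0,0,0,-0.8,0,0,0],[0,0,0,-1,0,0,0],[0,0,0,-1,0,0,0]]
  ]
}}

```text
time: 3.07
tool_pos: [0.4253, -0.3141, 0.3171]
ee_rot: [3.134, -0.009, -0.004]
wrist_force: [0.6, -0.2, 1.2]
width: 0.0005
```

```bash
python3 st.py; python3 - <<'E'
from h import *
import json
from scipy.optimize import least_squares
L=[json.loads(l) for l in open("log.txt")]
L.append([[-1.22211601,8.79285799e-02,1.37223275,0,1.68359343,-.103],[.24006869,-.49471247,.40352906],[0]*3])
q=np.array([l[0] for l in L]);p=np.array([l[1] for l in L])
r=np.hypot(p[:,0],p[:,1]);z=p[:,2]
def fk(a,q2,q3,q5):
    a1,h,l2,l3,e,d6=a
    s=q2+q3; t=s+q5
    return a1+l2*np.sin(q2)+l3*np.sin(s)+e*np.cos(s)+d6*np.sin(t), h+l2*np.cos(q2)+l3*np.cos(s)-e*np.sin(s)+d6*np.cos(t)
f=lambda a:np.r_[np.subtract(fk(a,q[:,1],q[:,2],q[:,4]),(r,z)).ravel(),0.02*(a-[.05,.35,.3,.3,0,.08])]
s=least_squares(f,[.05,.35,.3,.3,0,.08]);print(s.x.round(3),abs(s.fun[:2*len(r)]).max())
E
```

```text
3.0667 pos [ 0.4253 -0.3141  0.3171] rot [ 3.134 -0.009 -0.004] F [ 0.62 -0.17  1.18] w 0.0 q [-0.7433  0.0702  1.5635 -0.      1.4963  0.8311]
[0.006 0.212 0.418 0.499 0.093 0.188] 0.0011302574868220505
```

```bash
python3 st.py '[.395,-.143,.27]' '[3.1416,-.7854,.24]'
```

```text
3.0667 pos [ 0.4253 -0.3141  0.3171] rot [ 3.134 -0.009 -0.004] F [ 0.62 -0.17  1.18] w 0.0 q [-0.7433  0.0702  1.5635 -0.      1.4963  0.8311]
shift frac [-0.314 -1.714  0.455] turn frac [ 0.066  0.493 -0.145]
```

Emit:
{"api": "move_arm", "payload": {
  "increments": [
    [[0,-0.1,-0.2,0.05,0.01,0.07,-0.02],[0,-0.2,-0.4,0.1,0.02,0.14,-0.04],[0,-0.3,-0.6,0.1,0.03,0.21,-0.06],[0,-0.3,-0.8,0.1,0.04,0.28,-0.08],[0,-0.3,-1,0.2,0.05,0.35,-0.1],[0,-0.3,-1,0.2,0.06,0.42,-0.12],[0,-0.3,-1,0.2,0.066,0.493,-0.145],[0,-0.3,-1,0.2,0.066,0.493,-0.145]]
  ]
}}

```text
time: 3.73
tool_pos: [0.3934, -0.2125, 0.2889]
ee_rot: [-3.124, -0.78, 0.225]
wrist_force: [-0.7, -0.3, -0.6]
width: 0.0006
```

```bash
python3 st.py '[.395,-.143,.20]' '[3.1416,-.7854,.24]'
```

```text
3.7333 pos [ 0.3934 -0.2125  0.2889] rot [-3.124 -0.78   0.225] F [-0.71 -0.31 -0.56] w 0.001 q [-0.8398 -0.2245  1.9863  0.7753  1.0996  0.2317]
shift frac [-0.503 -0.66   0.764] turn frac [-0.005  0.004 -0.007]
```

Emit:
{"api": "move_arm", "payload": {
  "increments": [
    [[0,-0.1,-0.3,0.15,0,0,0],[0,-0.2,-0.6,0.3,0,0,0],[0,-0.35,-0.66,0.5,0,0,0],[0,-0.5,-0.66,0.7,0,0,0],[0,-0.5,-0.66,0.76,0,0,0],[0,-0.5,-0.66,0.76,0,0,0],[0,-0.5,-0.66,0.76,0,0,0]]
  ]
}}

```text
time: 4.32
tool_pos: [0.3966, -0.1443, 0.2036]
ee_rot: [-3.128, -0.779, 0.23]
wrist_force: [0.7, 0.2, 0.0]
width: 0.0008
```

```bash
python3 st.py '[.395,-.143,.181]' '[3.1416,-.7854,.24]'
python3 - <<'E'
from h import *
from bench import robot
for n in("wrist","scene","top"):
    c=robot.camera_params(n);p,d=robot.snapshot(n); np.savez(n+"2.npz",p=p,d=d,**c)
    cv2.imwrite(f"pics/{n}2.png",cv2.resize(p[:,:,::-1],(800,600)))
E
```

```text
4.3167 pos [ 0.3966 -0.1443  0.2036] rot [-3.128 -0.779  0.23 ] F [0.73 0.19 0.02] w 0.001 q [-0.6937 -0.2034  2.1591  0.8446  0.8635  0.177 ]
shift frac [-0.168 -0.014  0.152] turn frac [-0.004  0.004 -0.004]
```

View pics/wrist2.png

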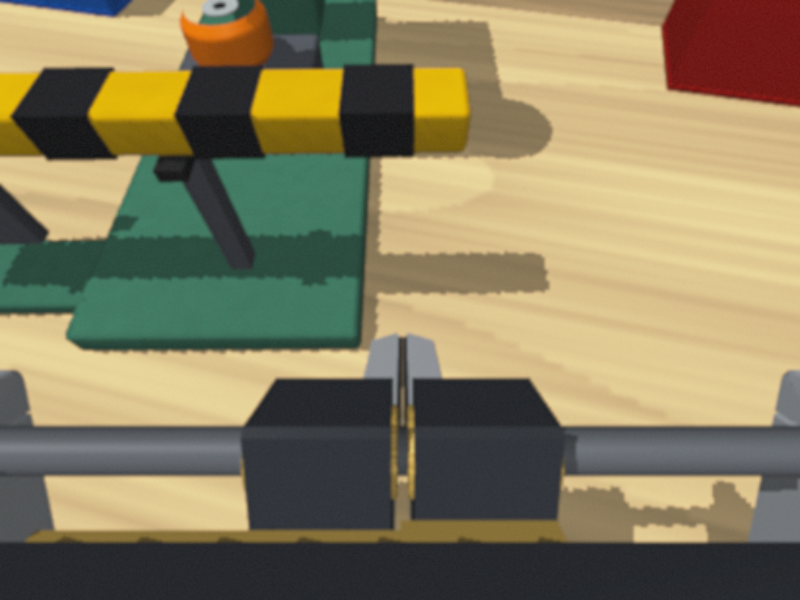

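View pics/scene2.png

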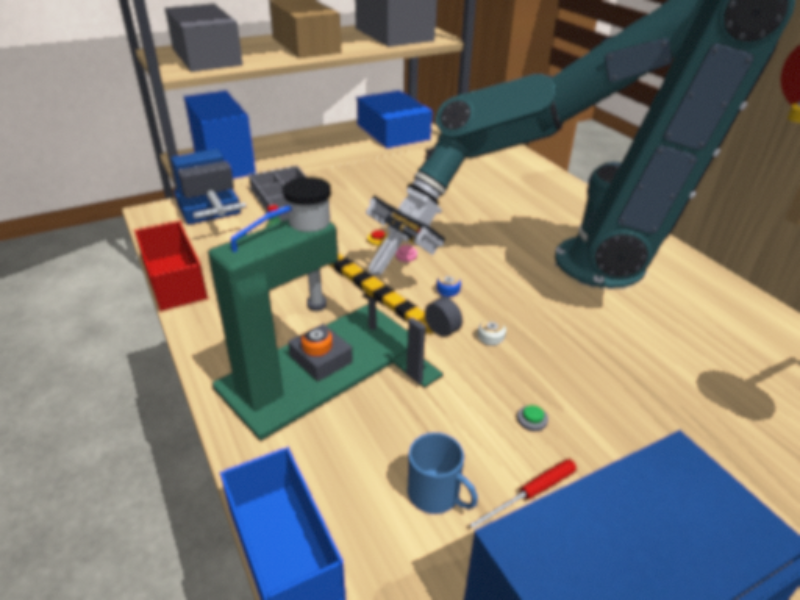

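View pics/top2.png

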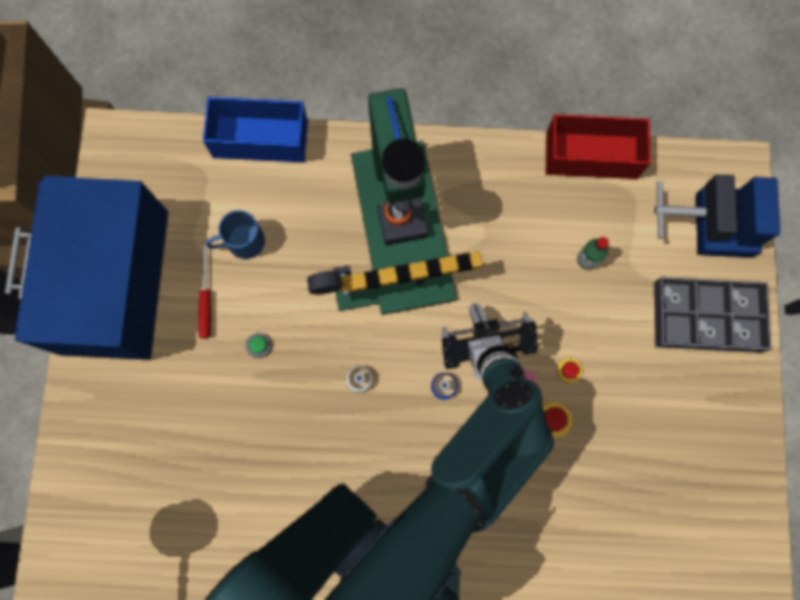

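The three views show the gripper tilted and in front of the arm's free end. In the wrist view the arm runs level in the image, with its end at (468,110) and the fingers at column 402. I'll measure the end with the wrist depth.

```bash
python3 - <<'E'
from h import *
v=load("wrist2");P=pts(v);hsv=cv2.cvtColor(v["p"],cv2.COLOR_RGB2HSV);H,S,V=[hsv[...,i].astype(int) for i in range(3)]
m=((H>18)&(H<32)&(S>170)&(V>110));m[110:]=0
q=P[m]; u=np.array([-.24,.971,0]);w=np.array([.971,.24,0])
b=q-[.616,-.116,0]
top=abs(q[:,2]-.13)<.003
print("dir",np.linalg.svd(q[top][:,:2]-q[top][:,:2].mean(0),full_matrices=False)[2][0])
A=b@u;B=b@w
print("along",np.percentile(A,[0.5,1,2,5]).round(4),"across top",np.percentile(B[top],[2,50,98]).round(4),"z",np.percentile(q[:,2],[2,50,98]).round(4))
tip=np.array([.3966,-.1443,.2036])+Ro.from_euler('xyz',[-3.128,-.779,.23]).apply([0,0,.1992]);print("ftip",tip,(tip-[.616,-.116,0])@u,(tip-[.616,-.116,0])@w)
E
```

```text
dir [ 0.22928844 -0.97335852]
along [0.0019 0.0023 0.0033 0.0061] across top [-0.0142 -0.0021  0.0127] z [0.1128 0.1285 0.1298]
ftip [ 0.53223629 -0.10976086  0.0618591 ] 0.026161494090577254 -0.07983716618187864
```

Emit:
{"api": "move_arm", "payload": {
  "increments": [
    [[0,-0.14,0,0.14,0,0,0],[0,-0.14,0,0.14,0,0,0],[0,0,0,0.28,0,0,0],[0,0.15,0,0.43,0,0,0],[0,0.3,0,0.58,0,0,0],[0,0.4,0,0.68,0,0,0],[0,0.5,0,0.78,0,0,0],[0,0.5,0,0.78,0,0,0]]
  ]
}}

```text
time: 5.13
tool_pos: [0.4858, -0.1223, 0.1845]
ee_rot: [-3.131, -0.782, 0.233]
wrist_force: [0.0, -0.3, 0.8]
width: 0.0
```

```bash
cat >> st.py <<'E'
tip=o["tool_pos"]+Ro.from_euler('xyz',o["ee_rot"]).apply([0,0,.1992]);b=tip-[.616,-.116,0]
print("ftip along %.4f across %.4f z %.4f"%(b@[-.24,.971,0],b@[.971,.24,0],tip[2]))
E
python3 st.py
python3 - <<'E'
from h import *
from bench import robot
for n in("wrist","scene"):
    p,d=robot.snapshot(n)
    cv2.imwrite(f"pics/{n}3.png",cv2.resize(p[:,:,::-1],(800,600)))
E
```

```text
5.1333 pos [ 0.4858 -0.1223  0.1845] rot [-3.131 -0.782  0.233] F [ 0.01 -0.3   0.83] w 0.0 q [-0.509   0.0027  2.0219  0.8642  0.6903  0.2559]
ftip along 0.0261 across 0.0124 z 0.0432
```

View pics/wrist3.png

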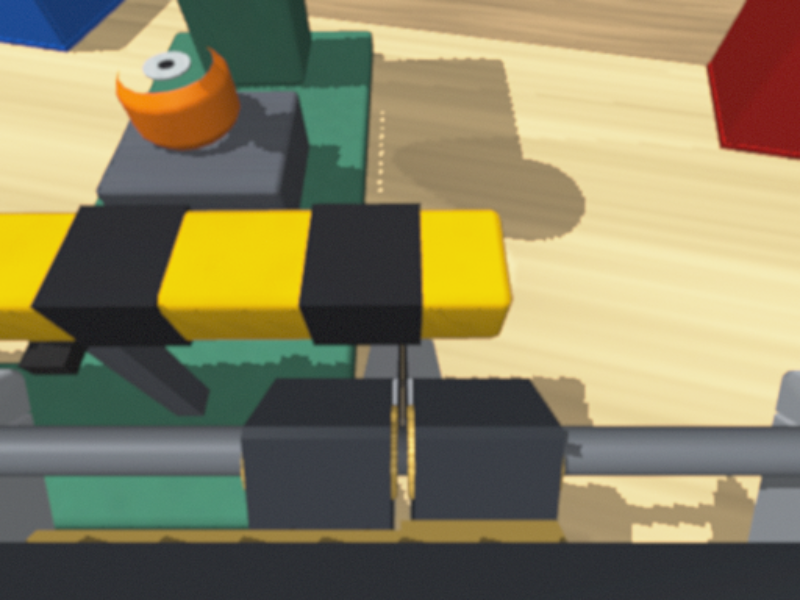

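View pics/scene3.png

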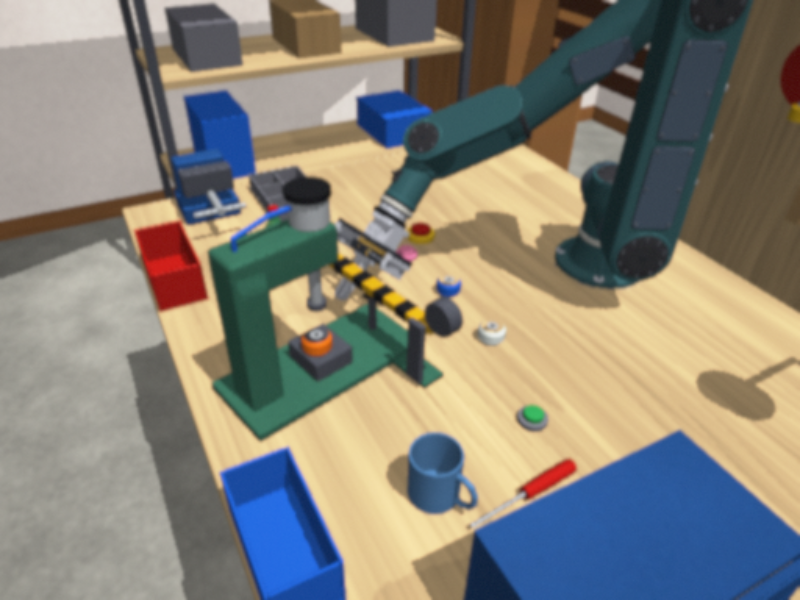

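Emit:
{"api": "move_arm", "payload": {
  "increments": [
    [[0,0.07,0,-0.07,0,0,0],[0,0.13,0,-0.13,0,0,0],[0,0.18,0,-0.18,0,0,0],[0,0.23,0,-0.23,0,0,0],[0,0.28,0,-0.28,0,0,0],[0,0.34,0,-0.34,0,0,0],[0,0.4,-0.01,-0.4,0,0,0],[0,0.45,-0.01,-0.45,0,0,0]]
  ]
}}

```text
time: 5.9
tool_pos: [0.4837, -0.1216, 0.2471]
ee_rot: [-3.129, -0.779, 0.232]
wrist_force: [-2.1, -0.0, -1.5]
width: 0.0001
```

```bash
python3 st.py
python3 - <<'E'
from h import *
from bench import robot
for n in("wrist",):
    p,d=robot.snapshot(n)
    cv2.imwrite(f"pics/{n}4.png",cv2.resize(p[:,:,::-1],(800,600)))
E
```

```text
5.9 pos [ 0.4837 -0.1216  0.2471] rot [-3.129 -0.779  0.232] F [-2.11 -0.03 -1.51] w 0.0 q [-0.5097 -0.0956  1.9681  0.7411  0.7983  0.421 ]
ftip along 0.0273 across 0.0101 z 0.1053
```

View pics/wrist4.png

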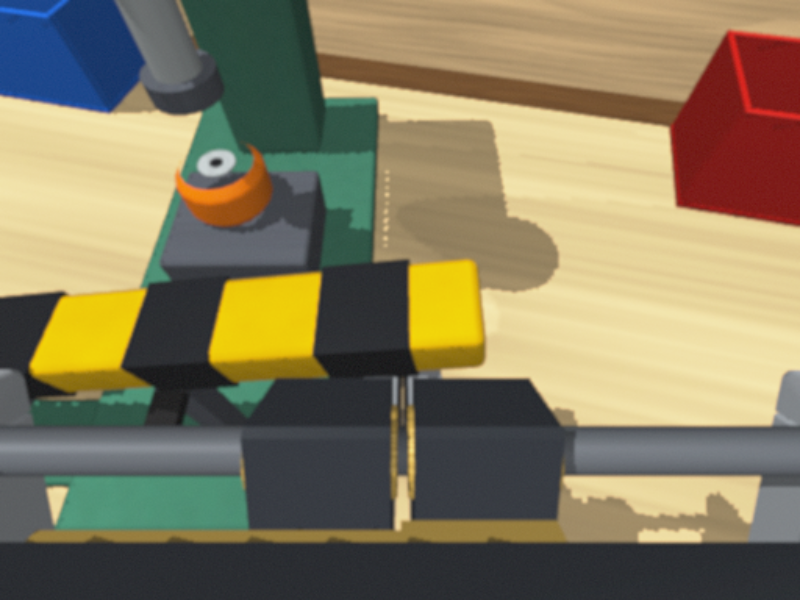

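The arm rests on the fingers and is lifting (about 0.14 rad, end at (480,310)). Continuing along the arc.

Emit:
{"api": "move_arm", "payload": {
  "increments": [
    [[0,0.1,-0.02,-0.1,0,0,0],[0,0.19,-0.04,-0.19,0,0,0],[0,0.27,-0.07,-0.27,0,0,0],[0,0.35,-0.1,-0.35,0,0,0],[0,0.44,-0.14,-0.44,0,0,0],[0,0.52,-0.19,-0.52,0,0,0],[0,0.6,-0.24,-0.6,0,0,0],[0,0.67,-0.3,-0.67,0,0,0]]
  ]
}}

```text
time: 6.62
tool_pos: [0.4774, -0.0928, 0.342]
ee_rot: [-3.128, -0.779, 0.231]
wrist_force: [-1.9, -0.5, -0.5]
width: 0.0003
```

```bash
python3 st.py
python3 - <<'E'
from h import *
from bench import robot
for n in("wrist","scene"):
    p,d=robot.snapshot(n)
    cv2.imwrite(f"pics/{n}5.png",cv2.resize(p[:,:,::-1],(800,600)))
E
```

```text
6.6167 pos [ 0.4774 -0.0928  0.342 ] rot [-3.128 -0.779  0.231] F [-1.85 -0.46 -0.54] w 0.0 q [-0.4527 -0.2278  1.8785  0.5982  0.9387  0.6589]
ftip along 0.0570 across 0.0110 z 0.2002
```

View pics/wrist5.png

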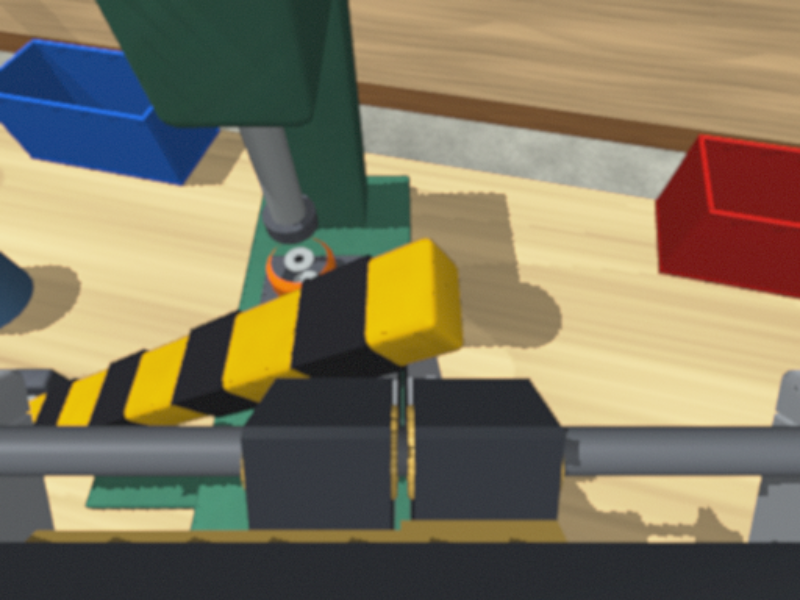

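View pics/scene5.png

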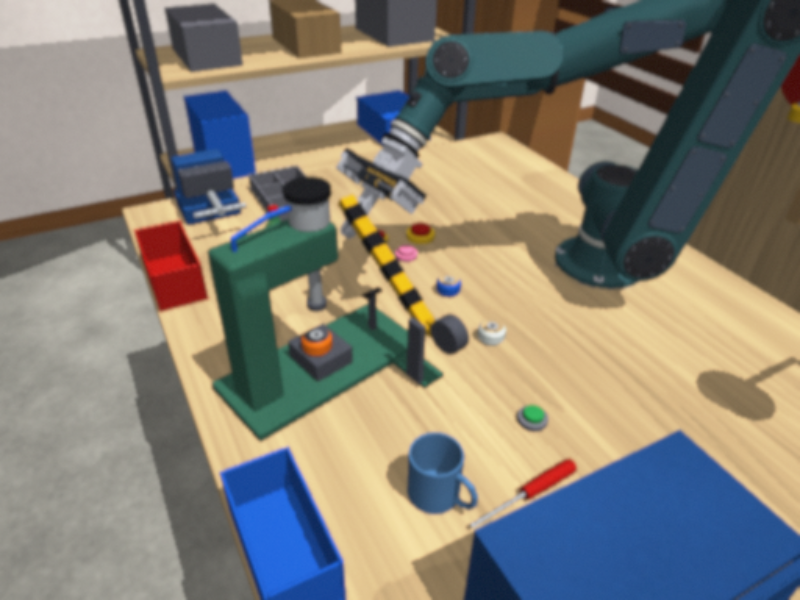

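Both views show the arm at about 0.55 rad, with its under-edge resting on the fingers. Carrying on past the balance point.

Emit:
{"api": "move_arm", "payload": {
  "increments": [
    [[0,0.09,-0.08,-0.09,0,0,0],[0,0.18,-0.16,-0.18,0,0,0],[0,0.26,-0.25,-0.26,0,0,0],[0,0.34,-0.34,-0.34,0,0,0],[0,0.41,-0.45,-0.41,0,0,0],[0,0.48,-0.56,-0.48,0,0,0],[0,0.54,-0.67,-0.54,0,0,0],[0,0.6,-0.79,-0.6,0,0,0]]
  ]
}}

```text
time: 7.38
tool_pos: [0.4596, -0.0168, 0.4271]
ee_rot: [-3.128, -0.78, 0.23]
wrist_force: [-0.3, -0.3, 0.8]
width: 0.0002
```

```bash
python3 st.py
python3 - <<'E'
from h import *
from bench import robot
for n in("wrist","scene"):
    p,d=robot.snapshot(n)
    cv2.imwrite(f"pics/{n}6.png",cv2.resize(p[:,:,::-1],(800,600)))
E
```

```text
7.3833 pos [ 0.4596 -0.0168  0.4271] rot [-3.128 -0.78   0.23 ] F [-0.35 -0.33  0.85] w 0.0 q [-0.2787 -0.3496  1.7993  0.4269  1.0276  0.9601]
ftip along 0.1349 across 0.0120 z 0.2855
```

View pics/wrist6.png

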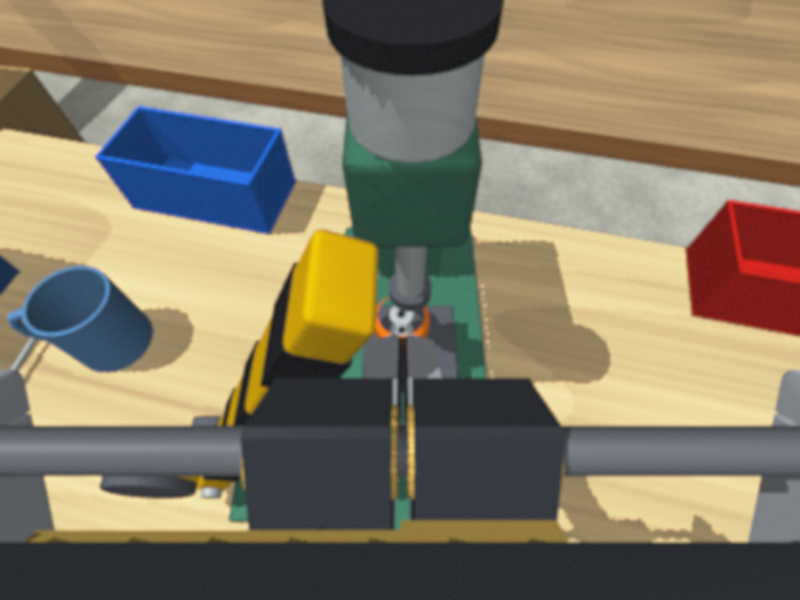

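View pics/scene6.png

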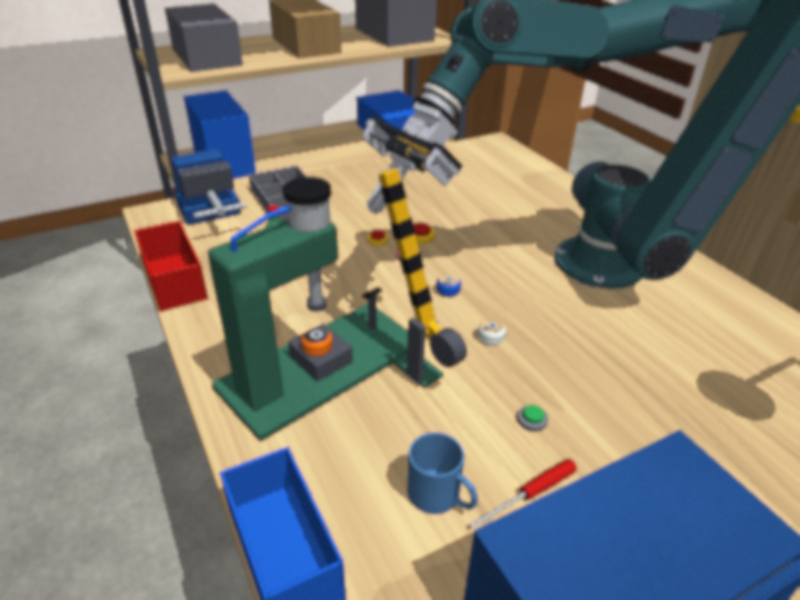

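The arm has left the fingers (gap near column 370) and is swinging up by itself. I'll back off along the tool axis.

Emit:
{"api": "move_arm", "payload": {
  "increments": [
    [[0,0,0,-0.15,0,0,0],[0,0,0,-0.35,0,0,0],[0,0,0.1,-0.55,0,0,0],[0,0,0.2,-0.75,0,0,0],[0,0,0.3,-0.95,0,0,0],[0,0,0.5,-1,0,0,0],[0,0,0.7,-1,0,0,0],[0,0,0.8,-1,0,0,0]]
  ]
}}

```text
time: 8.15
tool_pos: [0.4106, -0.1145, 0.4969]
ee_rot: [-3.129, -0.779, 0.229]
wrist_force: [0.9, -0.9, -0.3]
width: 0.0006
```

Emit:
{"api": "move_arm", "payload": {
  "increments": [
    [[0,0,0.3,0,0,0,0],[0,0,0.6,0,0,0,0],[0,0,0.8,0,0,0,0],[0,0,0.8,0,0,0,0],[0,0,0.8,0,0,0,0],[0,0,0.8,0,0,0,0],[0,0,0.8,0,0,0,0],[0,0,0.8,0,0,0,0]]
  ]
}}

```text
time: 8.82
tool_pos: [0.4293, -0.1887, 0.497]
ee_rot: [-3.13, -0.78, 0.233]
wrist_force: [-0.3, 0.3, 0.6]
width: 0.0005
```

Emit:
{"api": "move_arm", "payload": {
  "increments": [
    [[0,0,0,0,0,0,0],[0,0,0,0,0,0,0],[0,0,0,0,0,0,0],[0,0,0,0,0,0,0],[0,0,0,0,0,0,0],[0,0,0,0,0,0,0],[0,0,0,0,0,0,0],[0,0,0,0,0,0,0]]
  ]
}}

```text
time: 9.48
tool_pos: [0.4295, -0.1899, 0.4966]
ee_rot: [-3.129, -0.779, 0.231]
wrist_force: [0.8, 0.2, 0.1]
width: 0.0003
```

```bash
python3 st.py
python3 - <<'E'
from h import *
from bench import robot
for n in("top","scene"):
    c=robot.camera_params(n);p,d=robot.snapshot(n); np.savez(n+"7.npz",p=p,d=d,**c)
    cv2.imwrite(f"pics/{n}7.png",cv2.resize(p[:,:,::-1],(800,600)))
    v=load(n+"7");P=pts(v);hsv=cv2.cvtColor(p,cv2.COLOR_RGB2HSV);H,S,V=[hsv[...,i].astype(int) for i in range(3)]
    m=(H>18)&(H<32)&(S>170)&(V>110)
    q=P[m]; b=q-[.616,-.116,0]; A=.27-b@[-.24,.971,0]; B=b@[.971,.24,0]
    k=(abs(B)<.03)&(q[:,2]>.14)&(q[:,2]<.45)&(abs(A)<.3); 
    if k.sum()>9: print(n,"points",k.sum(),"slope angle",np.arctan2(*np.polyfit(q[k,2],A[k],1)[::-1][[1]].tolist(),1) if 0 else np.arctan2(1,np.polyfit(q[k,2],A[k],1)[0]),"zmax",q[k,2].max(),"A",np.median(A[k]))
E
```

```text
9.4833 pos [ 0.4295 -0.1899  0.4966] rot [-3.129 -0.779  0.231] F [0.83 0.2  0.11] w 0.0 q [-0.7303 -0.2755  1.6089  0.6402  1.3556  0.6119]
ftip along -0.0261 across -0.0588 z 0.3549
top points 75 slope angle 1.1689670340256975 zmax 0.39494471900035166 A 0.030859689331260653
scene points 530 slope angle 1.4478669901461807 zmax 0.3904000413249846 A 0.01149994991655437
```

View pics/scene7.png

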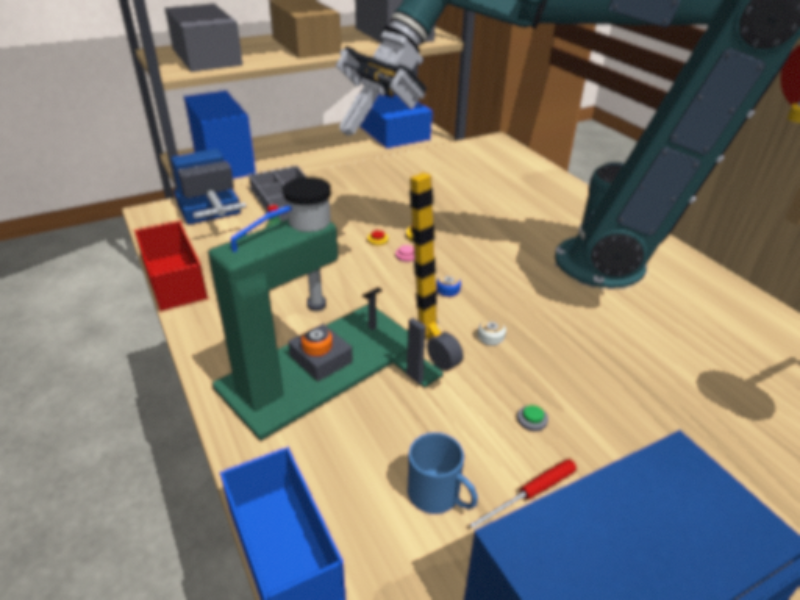

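View pics/top7.png

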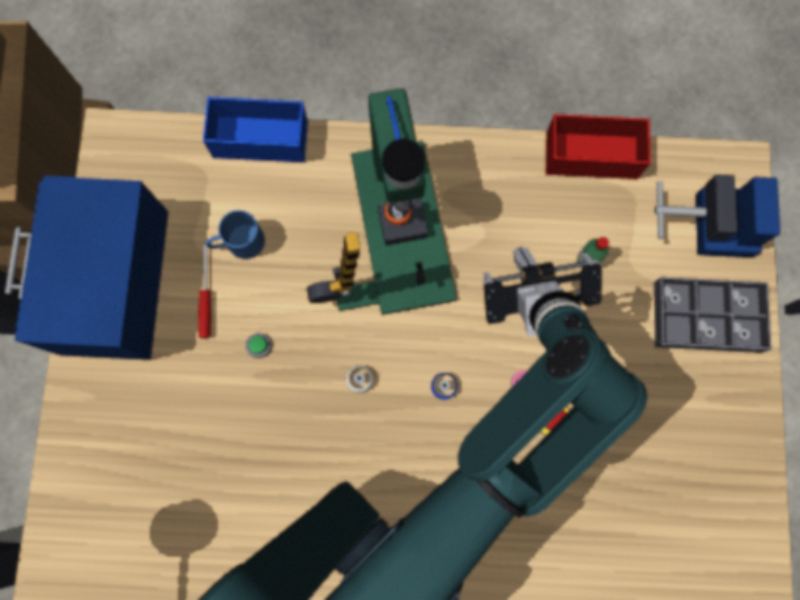

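The arm stands at its raised stop: the scene view fit gives 1.448 rad against 1.45. The gripper is well clear and everything else is where it was, so I'll hand in.

```bash
python3 -c "
from bench import robot
print(robot.close_job())"
```

```text
the job is handed in; nothing more can be done
None
```

I pressed the red stop button, then pushed the guard arm up past its balance point, and it now stands at its raised stop. I handed the job in at about 9.6 s.

- **Stop button:** I pressed the smaller, non-pink red button straight down with the closed fingers. It bottomed out after about 6 mm at roughly 18 N, and I released it before touching the guard.
- **Guard arm:** I lifted it from below near its free end with the closed fingers, without gripping. The wrist force stayed around 2 N wherever I read it. Past the balance point the arm left the fingers and went up by itself.
- **Last checks:** A line fit in the scene view put the arm at 1.448 rad, against 1.45 at the stop. The gripper was clear of everything, with wrist force about zero. By eye, the wheels, bottle, mug, screwdriver and green button had not moved.
- **Disagreements:**
  - The same fit from the top view gave 1.17 rad. It used only 75 pixels on a nearly end-on bar, so I discounted it. The measured arm-top height of about 0.39 m, seen in both views, supports the raised position.
  - The first top and scene estimates of the button differed by about 1 cm. The wrist camera settled its position before I pressed.
  - The red button's face measured about 30 mm across rather than the stated 36 mm. The green button also measured about 30 mm, so I took the smaller red one as the right one.

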